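# Tip up the ring tile and lay it in the tray

### The arm

A 6-joint arm with a two-finger parallel gripper is mounted at the origin on the work surface. World frame = base frame: x ahead of the robot, y to its left, z up, the work surface at z = 0. Lengths are in m, angles in rad, forces in N, time in s.
With the tool pointing down it reaches from about 0.275 to 0.725 m from the base axis. Payload 5.6 kg.
Tool frame: the origin (TCP) lies midway between the tips of the shut fingers; the grasp point (between the pads) lies 19 mm behind it; z points along the fingers, y is the line along which they close (so a half turn about z gives the same grasp; the last joint's range is limited). The gripper opens to 85 mm and grips with 20 to 120 N. Pads are 22 mm wide; open, the fingers measure 114 mm over their backs; the gripper's body (76 mm by 85 mm) begins 54 mm behind the grasp point. The pads swing forward as they close: fully open they stand 13 mm farther back than shut.
Start: joints at [-0.83, 0.255, 0.108, 0, -1.424, -0.285], TCP at [0.242, -0.494, 0.207] pointing down, gripper open.
Joint ranges: [-2.95, 2.95], [-1.21, 1.97], [-1.09, 1.5], [-2.87, 1.71], [-2.94, -0.07], [-3.05, 3.05]. Speed limits (rad/s): [2.57, 2.57, 3.14, 3.14, 3.14, 3.14].

### API

Orientations are given as a unit quaternion [w, x, y, z].
In Python, from plant import robot, imaging gives the robot as it stands.
- The arm moves only by the tool move_arm, never from a script. Its argument "steps" is a list of rows, each an object of numbers: "x", "y", "z": the shift along the tool's x, y, z in cm; "ax", "ay", "az": the turn, a rotation vector about the tool's x, y, z in degrees. In form: [{"x": .., "y": .., "z": .., "ax": .., "ay": .., "az": ..}, ...]. A call has exactly 10 rows; each row is the pose to reach, as a shift and turn from the pose commanded when the call began, along the tool's axes at that moment; what a row does not reach only later rows make up. A row lasts 1/12 s, in which the tool goes at most 41.7 mm and 7.16 degrees, less where a joint would pass 70% of its speed; a pose out of reach is approached as far as the arm can. A call with a gripper value outside its range is refused whole. "jaw" is the finger opening in cm, from 0 to 8.54, set as the call begins (left out, the last holds). The fingers move at their own pace and stop on an object; "grip_force" is the grip in N (left out, the last holds). Time passes only in rows, so rows that repeat a pose let the fingers close, or fill a call up. It gives the time, the measured TCP pose, the force, the opening and the grip force at its end, in the units of the state.
- robot.get_obs(): the state, without advancing time (a new reading comes with each control period).
- imaging.snapshot(name): name is "side" or "top"; returns a dict with "frame" (384x512x3 uint8, blue, green, red), "mtx" (3x3 intrinsics, pixels), "cam_to_world" (4x4, takes a point from camera to world coordinates). Camera axes: x right, y up, looking along -z (the intrinsics and any distortion apply to the point x, -y, -z); pixel columns grow to the right and rows downward; lengths in m; the calibration is good to about 2 mm. A picture is of the moment at which its call begins. There is no depth.
- robot.sign_off(): hands the job in; it is judged then, once.
Trained networks look in a picture, given as the dict that the camera call returned (one of the last four; its "shot" number tells which), for a name from the list of things; names that differ only in an ending like _2 or _b are one class to them, and where a whole thing is asked for, a point or a joint stands for the part that bears it (a point fixed in the world has none). Each returns a list of dicts, best first, with "p" (0 to 1); they miss things now and then, are a little off and sometimes report something else, mostly with a low value. They report only what shows in the picture. A call takes as long as a camera call.
- imaging.trace(picture, name): "pixels" (384x512 bool, what is visible of it) and "extent" ([left, top, right, bottom] in pixels, round what is visible of it).
- imaging.pinpoint(picture, name): "centre" ([column, row] in pixels: a listed point, or the origin of a listed thing).
The state is a dict: "t": time; "qpos": joint angles; "joint_velocities": joint speeds; "joint_torque": joint torques, N m; "position": TCP position; "tcp_rot": TCP orientation; "wrist_force": force on the tool from outside, world axes, zero at the start; "ft_torque": the same for the moment, N m; "finger_gap": opening from 0.0 (shut) to 1.0 (fully open); "gripper_force": force on a finger pad.
Only numpy, scipy, OpenCV 4.12 (cv2) and the standard library are available. Lean on these libraries where they do the work, as an engineer would, in place of code of your own. Each camera call takes 0.05 s, during which the arm holds its last target. There are 200 camera calls.

### The job

Two wooden tiles lie sunk in their tipping rests. Press down the short end of the tile marked with a ring, the end at the black rubber lip, so that its other end tips up and stays up; then take that tile off its rest and lay it flat, face up, on the floor of the open wooden tray, set down rather than dropped. Leave the tile with the cross lying on its rest.

Things in the scene. Friction and masses are not known exactly. Their poses are not given: they have to be found in the camera images.
- ring_tile_center (a point): Tile to fetch: plywood plate 130 x 54 x 5 mm, 40 g, with a thin raised dark ring (40 mm) on its upper face. Point: plate centre, half-way up; x along its length, z out of the marked face. It starts level on its rest's bed, at the rest's x = +15 mm, 42.5 mm above the bench. Press its -x end, about 40 mm from the pivot: 3 to 5 N tips it; that point sinks 19 mm, the +x end rises 38 mm.
- rest: Grey rest under the ring tile, fixed: open-ended channel, x -62 to +84 mm, 78 wide, walls 10 thick and 43 high hiding the level tile's edges. Origin on the bench below the pivot; x along it, z up. Inside, a 30 mm wide bed (x -58 to +50, black lip 4 mm high at -x) rocks on a cross pivot 40 mm up: level to a stop at 0.5 rad, +x end up. Stiff hinge: stays where left. The other rest is identical.
- tray: The open wooden tray, fixed to the bench: 180 x 134 mm outside, 12 mm high, walls and floor 4 mm thick. Origin at the centre of its underside, x along its length (180 mm), z up. Empty at the start.
- cross_tile_center (a point): The other tile, to be left alone: the same plywood plate and size, but marked with a raised dark wooden cross instead of the ring; it lies on its own rest. The point is its centre, half-way up; x along its length, z out of the marked face.

How it is judged:
On the way:
1. the ring tile is tipped up on its rest by at least 17 degrees, with the fingers off it (angle between ring_tile_center's own z axis and vertical above 0.3 rad and horizontal distance between ring_tile_center and rest below 0.05 m and height (world z) of ring_tile_center below 0.065 m and contact force between the fingers and ring_tile below 0.05 N), for 0.2 s.
At the end, for the whole second after the job is handed in: The ring tile lies still, flat on the tray's floor (within 5 degrees of level, nowhere on the walls), marked face up, between the tray's walls and let go; the cross tile lies on its rest within 15 mm of where it was (x of ring_tile_center in the frame of tray between -0.03 and 0.03 m and y of ring_tile_center in the frame of tray between -0.045 and 0.045 m and z of ring_tile_center in the frame of tray below 0.0095 m and angle between ring_tile_center's own z axis and vertical below 0.08 rad and linear speed of ring_tile below 0.02 m/s and distance of cross_tile_center from where it was at the start of the episode below 0.015 m); the robot touches nothing.
It fails at once if the cross tile is tipped, taken or pushed from its place (more than 15 mm or 11 degrees) (distance of cross_tile_center from where it was at the start of the episode above 0.015 m or angle between cross_tile_center's own z axis and vertical above 0.2 rad).
It fails at once if the ring tile is dropped or thrown (it moves faster than 0.8 m/s out of the fingers) (linear speed of ring_tile above 0.8 m/s and contact force between the fingers and ring_tile below 0.05 N).
It also fails if it takes over 48 s, if anything falls off the work surface, if the arm or the gripper's body presses on something with over 40 N, if the wrist force passes 120 N, or if a joint passes its speed limit or range.

## Working session

There is one attempt and no reset: what is moved stays moved. The work goes in short steps, Python scripts to look and compute and a tool call to move; the robot and the scene stay as the last step left them, time stands still between calls to the robot, and variables do not carry over. Pictures are saved under pics/ and viewed, at most 10 in all, crops included, and the job is handed in when it is done.

Besides the shell and the picture viewer there is one more tool, called after "Request:" by a JSON object that holds its "fn" and its "kwargs". move_arm: Moves the arm, as the interface text tells. Its arguments: {"type":"object","properties":{"steps":{"type":"array"},"jaw":{"type":"number"},"grip_force":{"type":"number"}},"required":["steps"]}

```bash
mkdir -p pics; ls
cat > h.py <<'E'
import numpy as np, cv2
from plant import robot, imaging
def ray(s,uv):
    K=np.array(s["mtx"]);T=np.array(s["cam_to_world"])
    d=np.linalg.inv(K)@np.array([uv[0],uv[1],1.0]); d=np.array([d[0],-d[1],-d[2]])
    return T[:3,3],T[:3,:3]@d
def atz(s,uv,z):
    o,d=ray(s,uv); return o+d*(z-o[2])/d[2]
def proj(s,p):
    T=np.array(s["cam_to_world"]);K=np.array(s["mtx"])
    q=T[:3,:3].T@(np.array(p)-T[:3,3]); q=K@np.array([q[0],-q[1],-q[2]]); return q[:2]/q[2]
E
python3 - <<'E'
from h import *
np.set_printoptions(precision=4,suppress=True)
S={}
for n in("top","side"):
    s=imaging.snapshot(n);S[n]=s;print(n,s.keys(),np.array(s["cam_to_world"])[:3,3])
    cv2.imwrite(f"pics/{n}0.png",s["frame"])
    for k,z in(("ring_tile_center",.0425),("cross_tile_center",.0425),("rest",0),("tray",0)):
        for r in imaging.pinpoint(s,k)[:3]: print(k,"pt",r["p"],np.round(r["centre"],1),atz(s,r["centre"],z))
        for r in imaging.trace(s,k)[:3]:
            m=r["pixels"].astype(np.uint8)
            c=max(cv2.findContours(m,0,1)[0],key=cv2.contourArea)
            zz={"rest":.043,"tray":.012}.get(k,.045)
            w=np.array([atz(s,p[0],zz)[:2] for p in c],np.float32)
            print("   tr",r["p"],r["extent"],m.sum(),cv2.minAreaRect(w*1000))
o=robot.get_obs();print(o)
E
```

```text
pics
top dict_keys(['frame', 'mtx', 'cam_to_world', 'shot']) [ 0.3863 -0.0046  1.1546]
ring_tile_center pt 0.96 [264.4 178.1] [ 0.6032 -0.0052  0.0425]
   tr 0.84 [246.5, 149.1, 276.6, 209.3] 1338 ((603.3790283203125, -2.5598716735839844), (131.6012420654297, 55.052886962890625), 5.605268955230713)
cross_tile_center pt 0.87 [362.8 178.4] [ 0.5952 -0.2285  0.0425]
   tr 0.76 [353.1, 149.7, 378.9, 210.9] 1374 ((590.4370727539062, -233.55828857421875), (130.3784637451172, 54.545352935791016), 2.1163418292999268)
rest pt 0.87 [265.3 187.6] [ 0.5886 -0.0066  0.    ]
   tr 0.93 [247.0, 146.4, 288.5, 219.5] 918 ((596.9541015625, -3.276111602783203), (151.79644775390625, 81.19737243652344), 6.450131416320801)
tray pt 0.66 [156.5 198.5] [0.5706 0.2521 0.    ]
   tr 0.62 [124.4, 161.5, 179.1, 241.2] 4346 ((566.9925537109375, 262.28265380859375), (180.89768981933594, 136.57766723632812), 0.6196235418319702)
side dict_keys(['frame', 'mtx', 'cam_to_world', 'shot']) [ 0.4817 -0.4756  0.6288]
ring_tile_center pt 0.89 [278.1 209. ] [ 0.6035 -0.0131  0.0425]
cross_tile_center pt 0.56 [302.9 329.4] [ 
[... 376 characters left out ...]
 pt 0.89 [236.7 134.9] [0.5659 0.2503 0.    ]
   tr 0.72 [194.6, 106.7, 281.7, 156.3] 3293 ((565.3947143554688, 250.70462036132812), (179.3366241455078, 144.88412475585938), 1.2036458253860474)
{'t': 0.9, 'qpos': array([-0.8304,  0.2551,  0.1082, -0.    , -1.4239, -0.2846]), 'joint_velocities': array([-0.0013, -0.0012, -0.0017,  0.0009, -0.0007, -0.0003]), 'joint_torque': array([  0.0005, -38.6399,  23.8069,   5.3682,  -0.0006,  -0.    ]), 'position': array([ 0.2421, -0.4938,  0.2075]), 'tcp_rot': array([-0.    , -0.2259,  0.9741,  0.    ]), 'wrist_force': array([0.549 , 0.0975, 0.5891]), 'ft_torque': array([-0.0138,  0.0222,  0.0208]), 'gripper_force': 0.0, 'finger_gap': 0.9995942922601254}
```

Run:
```python
import cv2,numpy as np
t=cv2.imread("pics/top0.png")[130:260,110:410];s=cv2.imread("pics/side0.png")
a=cv2.resize(t,(780,338),interpolation=2);cv2.imwrite("pics/a.png",a)
cv2.imwrite("pics/b.png",cv2.resize(s[90:384,180:400],(440*1,588),interpolation=2))
```

```text
(no output)
```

View pics/a.png

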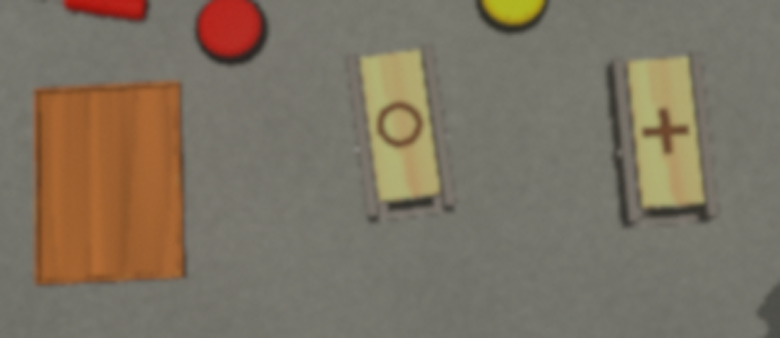

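View pics/b.png

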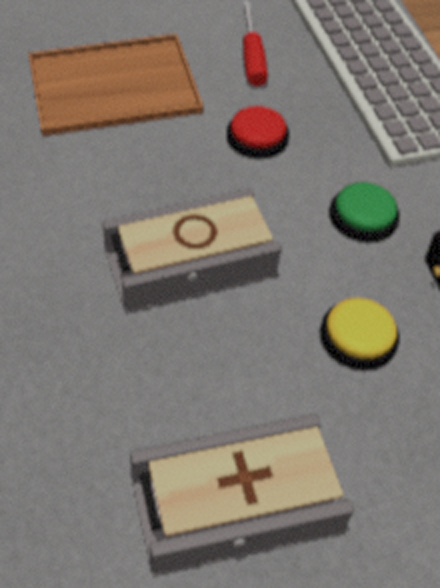

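```bash
cat >> h.py <<'E'
from scipy.spatial.transform import Rotation as R
def pose():
    o=robot.get_obs();q=o["tcp_rot"];return np.array(o["position"]),R.from_quat([q[1],q[2],q[3],q[0]]),o
def target(yaw,tilt): # tool x against rest x, z down, tilted (deg) so z leans to rest +x
    return R.from_euler("z",yaw,degrees=True)*R.from_euler("y",180,degrees=True)*R.from_euler("y",-tilt,degrees=True)
def delta(p,yaw=6,tilt=0):
    p0,r0,o=pose();d=r0.inv().apply(np.array(p)-p0)*100;a=(r0.inv()*target(yaw,tilt)).as_rotvec(degrees=True)
    print("t %.2f"%o["t"],"pos",p0.round(4),"shift cm",d.round(2),"turn",a.round(2),"F",np.round(o["wrist_force"],2))
O=np.array([.588,-.0056,0]);ex=np.array([np.cos(.105),np.sin(.105),0])
E
python3 - <<'E'
from h import *
print(target(6,0).as_matrix().round(3)); print(target(6,28.6).as_matrix()[:,2].round(3))
delta(O+ex*-.041+[0,0,.08])
E
```

```text
[[-0.995 -0.105  0.   ]
 [-0.105  0.995  0.   ]
 [-0.    -0.    -1.   ]]
[ 0.476  0.05  -0.878]
t 0.90 pos [ 0.2421 -0.4938  0.2075] shift cm [-48.7   30.02  12.75] turn [ 0.    0.   20.11] F [0.55 0.1  0.59]
```

Request:
{"fn": "move_arm", "kwargs": {"steps": [{"x": -3.3, "y": 2, "z": 0.5, "ax": 0, "ay": 0, "az": 2}, {"x": -6.6, "y": 4, "z": 1, "ax": 0, "ay": 0, "az": 4}, {"x": -9.9, "y": 6, "z": 1.5, "ax": 0, "ay": 0, "az": 6}, {"x": -13.2, "y": 8, "z": 2, "ax": 0, "ay": 0, "az": 8}, {"x": -16.5, "y": 10, "z": 2.5, "ax": 0, "ay": 0, "az": 10}, {"x": -19.8, "y": 12, "z": 3, "ax": 0, "ay": 0, "az": 12}, {"x": -23.1, "y": 14.2, "z": 3.5, "ax": 0, "ay": 0, "az": 14}, {"x": -26.4, "y": 16.2, "z": 4, "ax": 0, "ay": 0, "az": 16}, {"x": -29.7, "y": 18.3, "z": 4.5, "ax": 0, "ay": 0, "az": 18}, {"x": -33, "y": 20.3, "z": 5, "ax": 0, "ay": 0, "az": 20.1}], "jaw": 0, "grip_force": 20}}

```text
t: 1.73
position: [0.4497, -0.1644, 0.1576]
tcp_rot: [0.0, -0.052, 0.999, -0.0]
wrist_force: [0.9, -1.6, 0.9]
finger_gap: -0.003
gripper_force: 0.0
```

Run:
```python
from h import *
delta(O+ex*-.041+[0,0,.08])
```

```text
t 1.73 pos [ 0.4497 -0.1644  0.1576] shift cm [-11.29  14.36   7.77] turn [-0.01  0.04 -0.07] F [ 0.93 -1.57  0.92]
```

Request:
{"fn": "move_arm", "kwargs": {"steps": [{"x": -2.2, "y": 2.8, "z": 1}, {"x": -4.4, "y": 5.6, "z": 2}, {"x": -6.6, "y": 8.4, "z": 3.5}, {"x": -8.8, "y": 11.2, "z": 5}, {"x": -10.8, "y": 13.6, "z": 6.5}, {"x": -11.3, "y": 14.3, "z": 7.5}, {"x": -11.3, "y": 14.3, "z": 7.8}, {"x": -11.3, "y": 14.3, "z": 7.8}, {"x": -11.3, "y": 14.3, "z": 7.8}, {"x": -11.3, "y": 14.3, "z": 7.8}]}}

```text
schema error: expected keys x, y, z, ax, ay, az
```

Run:
```python
from h import *
delta(O+ex*-.041+[0,0,.045])
s=imaging.snapshot("side");t=imaging.snapshot("top")
p=pose()[0]
for n,i in(("s",s),("t",t)):
    f=i["frame"].copy()
    for q,c in((p,(0,0,255)),(O+[0,0,.04],(255,0,0)),(O+ex*.015+[0,0,.045],(0,255,0)),(O-ex*.041+[0,0,.045],(255,0,255))):
        cv2.circle(f,tuple(np.round(proj(i,q)).astype(int)),1,c,-1)
    u=np.round(proj(i,O+[0,0,.06])).astype(int)
    cv2.imwrite(f"pics/{n}1.png",f)
    if n=="s":A=cv2.resize(f[u[1]-60:u[1]+60,u[0]-75:u[0]+75],(400,320))
    else:B=cv2.resize(f[u[1]-60:u[1]+60,u[0]-75:u[0]+75],(400,320))
cv2.imwrite("pics/c1.png",np.hstack([A,B]))
```

```text
t 1.73 pos [ 0.4497 -0.1644  0.1576] shift cm [-11.29  14.36  11.27] turn [-0.01  0.04 -0.07] F [ 0.93 -1.57  0.92]
```

View pics/c1.png

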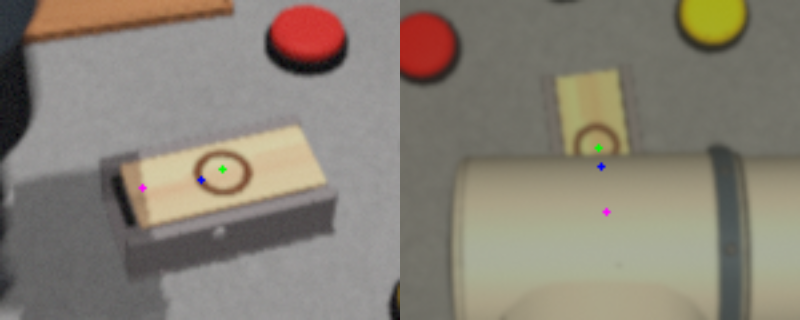

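Green (estimated tile centre) sits in the ring in both views: side crop (222,170), top crop (598,148). Magenta, the press point, is near the lip end at (142,188). The move was refused because rows need all six keys, so I'm redoing it.

Request:
{"fn": "move_arm", "kwargs": {"steps": [{"x": -2.2, "y": 2.8, "z": 1, "ax": 0, "ay": 0, "az": 0}, {"x": -4.4, "y": 5.6, "z": 2, "ax": 0, "ay": 0, "az": 0}, {"x": -6.6, "y": 8.4, "z": 3.5, "ax": 0, "ay": 0, "az": 0}, {"x": -8.8, "y": 11.2, "z": 5, "ax": 0, "ay": 0, "az": 0}, {"x": -10.8, "y": 13.6, "z": 6.5, "ax": 0, "ay": 0, "az": 0}, {"x": -11.3, "y": 14.3, "z": 7.5, "ax": 0, "ay": 0, "az": 0}, {"x": -11.3, "y": 14.3, "z": 8.2, "ax": 0, "ay": 0, "az": 0}, {"x": -11.3, "y": 14.3, "z": 9.2, "ax": 0, "ay": 0, "az": 0}, {"x": -11.3, "y": 14.3, "z": 9.8, "ax": 0, "ay": 0, "az": 0}, {"x": -11.3, "y": 14.3, "z": 9.8, "ax": 0, "ay": 0, "az": 0}]}}

```text
t: 2.67
position: [0.5451, -0.0134, 0.0583]
tcp_rot: [-0.001, -0.052, 0.999, -0.0]
wrist_force: [0.4, -0.2, -0.3]
finger_gap: -0.001
gripper_force: 0.0
```

Run:
```python
from h import *
delta(O+ex*-.041+[0,0,.045])
```

```text
t 2.67 pos [ 0.5451 -0.0134  0.0583] shift cm [-0.26  0.33  1.33] turn [-0.   -0.14 -0.07] F [ 0.41 -0.21 -0.32]
```

Request:
{"fn": "move_arm", "kwargs": {"steps": [{"x": -0.1, "y": 0.2, "z": 0.4, "ax": 0, "ay": 0, "az": 0}, {"x": -0.2, "y": 0.3, "z": 0.8, "ax": 0, "ay": 0, "az": 0}, {"x": -0.2, "y": 0.3, "z": 1.2, "ax": 0, "ay": 0, "az": 0}, {"x": -0.2, "y": 0.3, "z": 1.4, "ax": 0, "ay": 0, "az": 0}, {"x": -0.2, "y": 0.3, "z": 1.6, "ax": 0, "ay": 0, "az": 0}, {"x": -0.2, "y": 0.3, "z": 1.8, "ax": 0, "ay": 0, "az": 0}, {"x": -0.2, "y": 0.3, "z": 2.0, "ax": 0, "ay": 0, "az": 0}, {"x": -0.2, "y": 0.3, "z": 2.1, "ax": 0, "ay": 0, "az": 0}, {"x": -0.2, "y": 0.3, "z": 2.2, "ax": 0, "ay": 0, "az": 0}, {"x": -0.2, "y": 0.3, "z": 2.3, "ax": 0, "ay": 0, "az": 0}]}}

```text
t: 3.5
position: [0.5482, -0.0091, 0.0365]
tcp_rot: [0.0, -0.052, 0.999, -0.0]
wrist_force: [0.2, -0.9, -0.2]
finger_gap: -0.002
gripper_force: 0.0
```

Run:
```python
from h import *
delta(O+ex*-.041+[0,0,.028])
```

```text
t 3.50 pos [ 0.5482 -0.0091  0.0365] shift cm [ 0.11 -0.07  0.85] turn [-0.    0.01  0.02] F [ 0.23 -0.94 -0.22]
```

Request:
{"fn": "move_arm", "kwargs": {"steps": [{"x": 0, "y": 0, "z": 0.1, "ax": 0, "ay": 0, "az": 0}, {"x": 0, "y": 0, "z": 0.2, "ax": 0, "ay": 0, "az": 0}, {"x": 0, "y": 0, "z": 0.2, "ax": 0, "ay": 0, "az": 0}, {"x": 0, "y": 0, "z": 0.3, "ax": 0, "ay": 0, "az": 0}, {"x": 0, "y": 0, "z": 0.3, "ax": 0, "ay": 0, "az": 0}, {"x": 0, "y": 0, "z": 0.4, "ax": 0, "ay": 0, "az": 0}, {"x": 0, "y": 0, "z": 0.4, "ax": 0, "ay": 0, "az": 0}, {"x": 0, "y": 0, "z": 0.5, "ax": 0, "ay": 0, "az": 0}, {"x": 0, "y": 0, "z": 0.5, "ax": 0, "ay": 0, "az": 0}, {"x": 0, "y": 0, "z": 0.5, "ax": 0, "ay": 0, "az": 0}]}}

```text
t: 4.33
position: [0.5481, -0.0091, 0.0314]
tcp_rot: [-0.0, -0.052, 0.999, -0.0]
wrist_force: [0.4, 0.4, 0.7]
finger_gap: 0.005
gripper_force: 0.0
```

Run:
```python
from h import *
delta(O+ex*-.041+[0,0,.028])
i=imaging.snapshot("side");f=i["frame"]
u=np.round(proj(i,O+[0,0,.06])).astype(int)
cv2.imwrite("pics/c2.png",cv2.resize(f[u[1]-70:u[1]+50,u[0]-75:u[0]+75],(600,480)))
```

```text
t 4.33 pos [ 0.5481 -0.0091  0.0314] shift cm [ 0.09 -0.07  0.34] turn [-0.   -0.01  0.02] F [0.41 0.45 0.72]
```

View pics/c2.png

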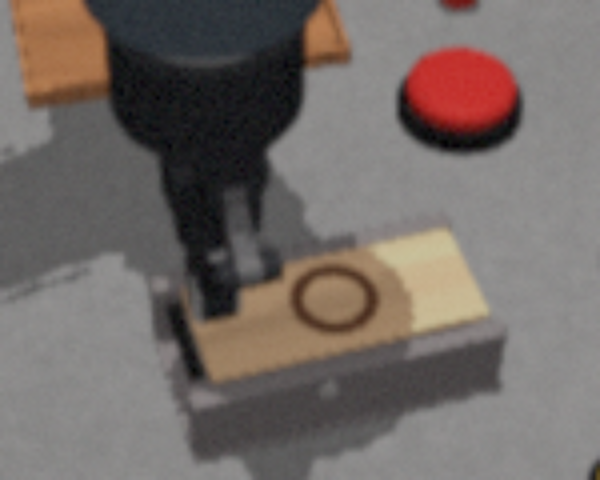

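Run:
```python
from h import *
p,r,o=pose();print(p,o["wrist_force"],o["finger_gap"],o["t"])
i=imaging.snapshot("side");f=i["frame"]
u=np.round(proj(i,p)).astype(int);k=10
x0,y0=u[0]-30,u[1]-40
g=cv2.resize(f[y0:y0+60,x0:x0+75],None,fx=k,fy=k,interpolation=cv2.INTER_CUBIC)
def d(q,c):
    a=(proj(i,q)+.5-[x0,y0])*k;cv2.circle(g,tuple(a.astype(int)),4,c,-1)
d(p,(0,0,255))
ey=np.array([-ex[1],ex[0],0])
for a in(-.011,.011):
  for b in(-.0145,.0145): d(p+ex*a+ey*b,(0,255,255))
for a in(-.05,.015):
  for b in(-.027,.027): d(O+ex*a+ey*b+[0,0,.045],(0,255,0))
cv2.imwrite("pics/c3.png",g)
```

```text
[ 0.54812355 -0.00906044  0.03146561] [0.64772984 0.36296844 0.66731658] 0.0017496991801549489 4.3833
```

View pics/c3.png

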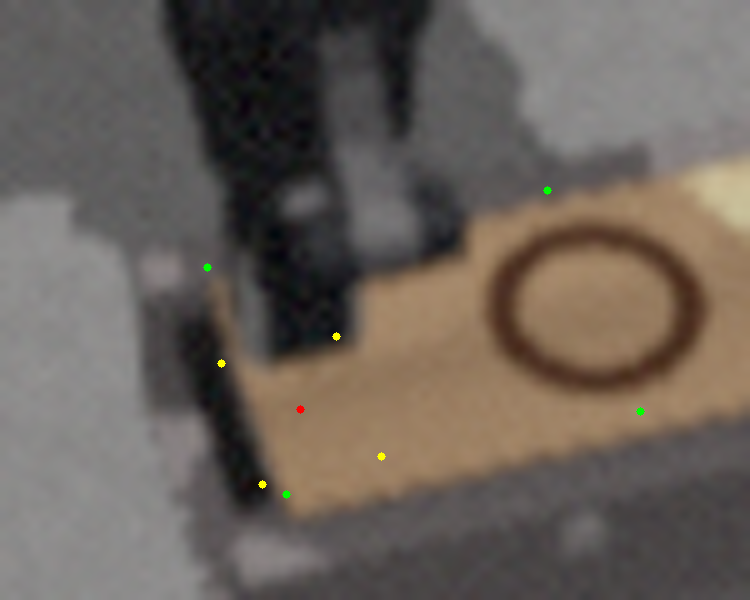

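The tile is still level and the fingertip shows about 6 px above where the TCP projects, with near-zero force. So the tips are not yet on the tile. I'll go lower in small steps and watch the force.

Request:
{"fn": "move_arm", "kwargs": {"steps": [{"x": 0, "y": 0, "z": 0.1, "ax": 0, "ay": 0, "az": 0}, {"x": 0, "y": 0, "z": 0.2, "ax": 0, "ay": 0, "az": 0}, {"x": 0, "y": 0, "z": 0.3, "ax": 0, "ay": 0, "az": 0}, {"x": 0, "y": 0, "z": 0.4, "ax": 0, "ay": 0, "az": 0}, {"x": 0, "y": 0, "z": 0.5, "ax": 0, "ay": 0, "az": 0}, {"x": 0, "y": 0, "z": 0.5, "ax": 0, "ay": 0, "az": 0}, {"x": 0, "y": 0, "z": 0.6, "ax": 0, "ay": 0, "az": 0}, {"x": 0, "y": 0, "z": 0.6, "ax": 0, "ay": 0, "az": 0}, {"x": 0, "y": 0, "z": 0.6, "ax": 0, "ay": 0, "az": 0}, {"x": 0, "y": 0, "z": 0.6, "ax": 0, "ay": 0, "az": 0}]}}

```text
t: 5.27
position: [0.5482, -0.0091, 0.0255]
tcp_rot: [0.0, -0.052, 0.999, -0.0]
wrist_force: [1.1, -0.4, -0.1]
finger_gap: -0.002
gripper_force: 0.0
```

Run:
```python
from h import *
p,r,o=pose();print(p,o["wrist_force"],o["finger_gap"],o["t"],o["ft_torque"],o["joint_torque"])
i=imaging.snapshot("side");f=i["frame"]
u=np.round(proj(i,p)).astype(int);k=8
x0,y0=u[0]-35,u[1]-45
g=cv2.resize(f[y0:y0+70,x0:x0+95],None,fx=k,fy=k,interpolation=cv2.INTER_CUBIC)
cv2.imwrite("pics/c4.png",g)
```

```text
[ 0.54818978 -0.00905029  0.02552296] [ 1.09887001 -0.37582848 -0.12284767] -0.002083743531894271 5.2667 [ 0.000427   -0.03493093  0.03984732] [-1.06583331e-03 -4.16603708e+01  2.00508267e+01  4.52127591e+00
 -8.83302146e-04 -3.07649100e-05]
```

View pics/c4.png

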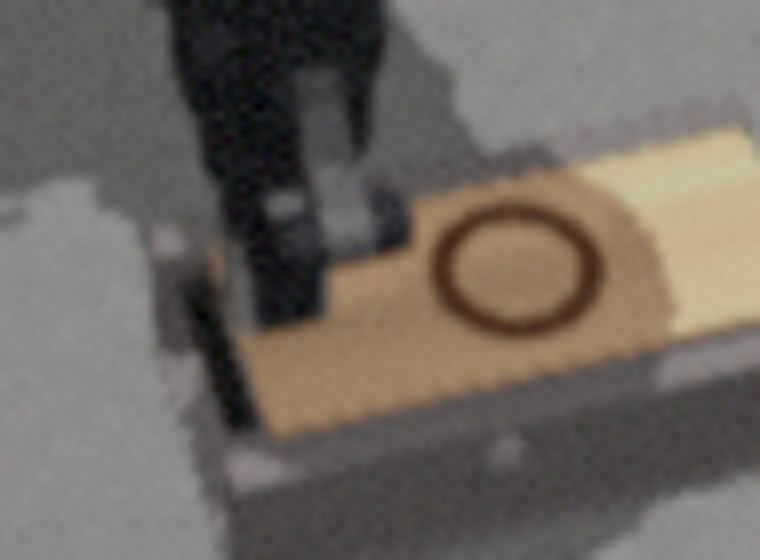

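Still no contact, and the tile is level; the tip has moved down 2.7 px relative to the tile for 6 mm of descent. I'll keep going down in small steps until there is contact, which will also show the tip offset.

Request:
{"fn": "move_arm", "kwargs": {"steps": [{"x": 0, "y": 0, "z": 0.1, "ax": 0, "ay": 0, "az": 0}, {"x": 0, "y": 0, "z": 0.2, "ax": 0, "ay": 0, "az": 0}, {"x": 0, "y": 0, "z": 0.3, "ax": 0, "ay": 0, "az": 0}, {"x": 0, "y": 0, "z": 0.4, "ax": 0, "ay": 0, "az": 0}, {"x": 0, "y": 0, "z": 0.5, "ax": 0, "ay": 0, "az": 0}, {"x": 0, "y": 0, "z": 0.5, "ax": 0, "ay": 0, "az": 0}, {"x": 0, "y": 0, "z": 0.6, "ax": 0, "ay": 0, "az": 0}, {"x": 0, "y": 0, "z": 0.6, "ax": 0, "ay": 0, "az": 0}, {"x": 0, "y": 0, "z": 0.6, "ax": 0, "ay": 0, "az": 0}, {"x": 0, "y": 0, "z": 0.6, "ax": 0, "ay": 0, "az": 0}]}}

```text
t: 6.15
position: [0.548, -0.0091, 0.0195]
tcp_rot: [-0.0, -0.052, 0.999, -0.0]
wrist_force: [-1.8, 0.2, 3.2]
finger_gap: 0.0
gripper_force: 1.8
```

Run:
```python
from h import *
p,r,o=pose();print(p,o["wrist_force"],o["finger_gap"],o["t"],o["ft_torque"])
i=imaging.snapshot("side");f=i["frame"]
cv2.imwrite("pics/s5.png",f)
# full gripper view with body/tip projections
u=np.round(proj(i,p)).astype(int);k=5
x0,y0=u[0]-60,u[1]-95
g=cv2.resize(f[y0:y0+120,x0:x0+150],None,fx=k,fy=k,interpolation=cv2.INTER_CUBIC)
def d(q,c):
    a=(proj(i,q)+.5-[x0,y0])*k;cv2.circle(g,tuple(a.astype(int)),3,c,-1)
for h,c in((0,(0,0,255)),(.02,(0,255,0)),(.04,(255,0,0)),(.073,(0,255,255))): d(p+[0,0,h],c)
cv2.imwrite("pics/c5.png",g)
```

```text
[ 0.54798208 -0.00909272  0.01952634] [-1.76681636  0.17768538  3.20355823] 0.0003571047358243493 6.15 [0.00987537 0.78365502 0.03304854]
```

View pics/c5.png

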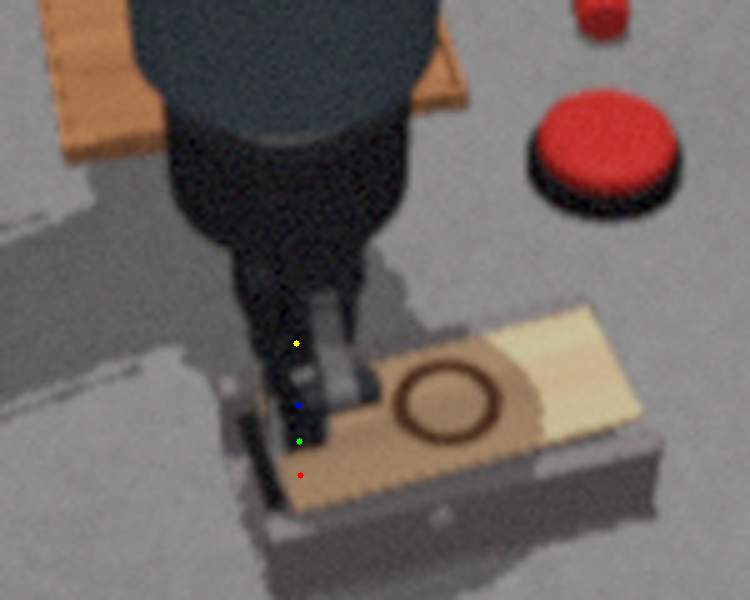

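Contact now (Fz 3.2 N) at TCP z ≈ 0.020–0.023, so the fingertips sit about 23 mm higher than the TCP reading, while x and y agree with the picture. Pressing on.

Request:
{"fn": "move_arm", "kwargs": {"steps": [{"x": 0, "y": 0, "z": 0.1, "ax": 0, "ay": 0, "az": 0}, {"x": 0, "y": 0, "z": 0.2, "ax": 0, "ay": 0, "az": 0}, {"x": 0, "y": 0, "z": 0.3, "ax": 0, "ay": 0, "az": 0}, {"x": 0, "y": 0, "z": 0.4, "ax": 0, "ay": 0, "az": 0}, {"x": 0, "y": 0, "z": 0.5, "ax": 0, "ay": 0, "az": 0}, {"x": 0, "y": 0, "z": 0.6, "ax": 0, "ay": 0, "az": 0}, {"x": 0, "y": 0, "z": 0.7, "ax": 0, "ay": 0, "az": 0}, {"x": 0, "y": 0, "z": 0.8, "ax": 0, "ay": 0, "az": 0}, {"x": 0, "y": 0, "z": 0.8, "ax": 0, "ay": 0, "az": 0}, {"x": 0, "y": 0, "z": 0.8, "ax": 0, "ay": 0, "az": 0}]}}

```text
t: 7.03
position: [0.5483, -0.0091, 0.0113]
tcp_rot: [0.0, -0.052, 0.999, 0.0]
wrist_force: [-0.9, -0.6, 1.6]
finger_gap: -0.003
gripper_force: 0.9
```

Run:
```python
from h import *
p,r,o=pose();print(p,o["wrist_force"],o["gripper_force"],o["t"],o["ft_torque"])
i=imaging.snapshot("side");cv2.imwrite("pics/s6.png",i["frame"])
for r in imaging.trace(i,"ring_tile_center")[:1]: print(r["p"],r["extent"])
```

```text
[ 0.54825821 -0.00905137  0.01130922] [-0.89971159 -0.61896464  1.55259237] 0.9171048877760768 7.0333 [-0.16961725  0.41526838  0.00358999]
0.57 [246.0, 183.7, 315.6, 224.4]
```

Request:
{"fn": "move_arm", "kwargs": {"steps": [{"x": 0, "y": 0, "z": 0.1, "ax": 0, "ay": 0, "az": 0}, {"x": 0, "y": 0, "z": 0.2, "ax": 0, "ay": 0, "az": 0}, {"x": 0, "y": 0, "z": 0.3, "ax": 0, "ay": 0, "az": 0}, {"x": 0, "y": 0, "z": 0.4, "ax": 0, "ay": 0, "az": 0}, {"x": 0, "y": 0, "z": 0.5, "ax": 0, "ay": 0, "az": 0}, {"x": 0, "y": 0, "z": 0.6, "ax": 0, "ay": 0, "az": 0}, {"x": 0, "y": 0, "z": 0.6, "ax": 0, "ay": 0, "az": 0}, {"x": 0, "y": 0, "z": 0.6, "ax": 0, "ay": 0, "az": 0}, {"x": 0, "y": 0, "z": 0.6, "ax": 0, "ay": 0, "az": 0}, {"x": 0, "y": 0, "z": 0.6, "ax": 0, "ay": 0, "az": 0}]}}

```text
t: 7.97
position: [0.548, -0.009, 0.0053]
tcp_rot: [-0.0, -0.052, 0.999, 0.0]
wrist_force: [0.3, -0.9, 2.0]
finger_gap: -0.002
gripper_force: 0.8
```

Run:
```python
from h import *
p,r,o=pose();print(p,o["wrist_force"],o["gripper_force"],o["t"],o["ft_torque"])
i=imaging.snapshot("side");f=i["frame"];cv2.imwrite("pics/s7.png",f)
x0,y0=210,140
g=cv2.imread("pics/s6.png")
cv2.imwrite("pics/c7.png",cv2.resize(np.hstack([g[y0:y0+120,x0:x0+120],f[y0:y0+120,x0:x0+120]]),(800,400),interpolation=cv2.INTER_CUBIC))
```

```text
[ 0.54803471 -0.00897771  0.00530776] [ 0.31626065 -0.91045826  1.9639621 ] 0.8023342117667198 7.9667 [ 0.01439798 -0.15601185  0.00457302]
```

View pics/c7.png

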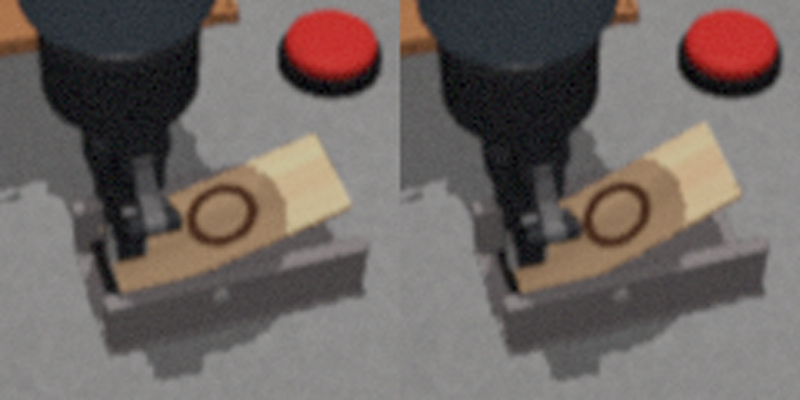

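Tile is tipping: its far end rises from (313,135) to (706,122) between panels. Now I'll estimate the angle from the raised end's corners.

```bash
cat >> h.py <<'E'
ey=np.array([-ex[1],ex[0],0]);ez=np.array([0,0,1.])
def tp(s,y,n,th,O=O): # point on tipped tile: s along from pivot, n above pivot
    return O+[0,0,.04]+ex*(s*np.cos(th)-n*np.sin(th))+ey*y+ez*(s*np.sin(th)+n*np.cos(th))
E
python3 - <<'E'
from h import *
i=imaging.snapshot("side")
for th in (0,.2,.3,.35,.4,.45,.5): print(th,proj(i,tp(.08,.027,.005,th)).round(1),proj(i,tp(.08,-.027,.005,th)).round(1))
E
```

```text
0 [305.2 186.2] [315.9 207.5]
0.2 [304.6 180.8] [315.4 202.2]
0.3 [303.6 178.2] [314.6 199.7]
0.35 [303. 177.] [314.  198.5]
0.4 [302.3 175.8] [313.2 197.4]
0.45 [301.5 174.7] [312.4 196.3]
0.5 [300.6 173.6] [311.5 195.2]
```

Request:
{"fn": "move_arm", "kwargs": {"steps": [{"x": 0, "y": 0, "z": 0.1, "ax": 0, "ay": 0, "az": 0}, {"x": 0, "y": 0, "z": 0.2, "ax": 0, "ay": 0, "az": 0}, {"x": 0, "y": 0, "z": 0.3, "ax": 0, "ay": 0, "az": 0}, {"x": 0, "y": 0, "z": 0.3, "ax": 0, "ay": 0, "az": 0}, {"x": 0, "y": 0, "z": 0.3, "ax": 0, "ay": 0, "az": 0}, {"x": 0, "y": 0, "z": 0.3, "ax": 0, "ay": 0, "az": 0}, {"x": 0, "y": 0, "z": 0.3, "ax": 0, "ay": 0, "az": 0}, {"x": 0, "y": 0, "z": 0.3, "ax": 0, "ay": 0, "az": 0}, {"x": 0, "y": 0, "z": 0.3, "ax": 0, "ay": 0, "az": 0}, {"x": 0, "y": 0, "z": 0.3, "ax": 0, "ay": 0, "az": 0}]}}

```text
t: 8.9
position: [0.5487, -0.009, 0.0037]
tcp_rot: [0.001, -0.053, 0.999, -0.0]
wrist_force: [-2.6, 0.8, 10.2]
finger_gap: -0.005
gripper_force: 5.1
```

Hard stop reached (10 N). Lifting off.

Request:
{"fn": "move_arm", "kwargs": {"steps": [{"x": 0, "y": 0, "z": -0.3, "ax": 0, "ay": 0, "az": 0}, {"x": 0, "y": 0, "z": -0.8, "ax": 0, "ay": 0, "az": 0}, {"x": 0, "y": 0, "z": -1.6, "ax": 0, "ay": 0, "az": 0}, {"x": 0, "y": 0, "z": -3, "ax": 0, "ay": 0, "az": 0}, {"x": 0, "y": 0, "z": -5, "ax": 0, "ay": 0, "az": 0}, {"x": 0, "y": 0, "z": -7, "ax": 0, "ay": 0, "az": 0}, {"x": 0, "y": 0, "z": -9, "ax": 0, "ay": 0, "az": 0}, {"x": 0, "y": 0, "z": -10, "ax": 0, "ay": 0, "az": 0}, {"x": 0, "y": 0, "z": -10, "ax": 0, "ay": 0, "az": 0}, {"x": 0, "y": 0, "z": -10, "ax": 0, "ay": 0, "az": 0}]}}

```text
t: 9.73
position: [0.5479, -0.0089, 0.1023]
tcp_rot: [0.0, -0.052, 0.999, 0.0]
wrist_force: [0.6, -0.0, -1.3]
finger_gap: -0.002
gripper_force: 0.0
```

Run:
```python
from h import *
from scipy.optimize import least_squares
p,r,o=pose();print(p,o["wrist_force"],o["t"])
i=imaging.snapshot("side");cv2.imwrite("pics/s8.png",i["frame"])
for r in imaging.trace(i,"ring_tile_center")[:1]:
    m=r["pixels"].astype(np.uint8);print(r["p"],r["extent"],m.sum())
    c=max(cv2.findContours(m,0,1)[0],key=cv2.contourArea);q=cv2.approxPolyDP(c,3,True)[:,0];print(q.tolist())
for th in(.35,.4,.45,.5):print(th,[proj(i,tp(s,y,.005,th)).round(1).tolist() for s in(-.05,.08) for y in(-.027,.027)])
```

```text
[ 0.54794558 -0.00887693  0.10229169] [ 0.60984098 -0.0221613  -1.25767008] 9.7333
0.77 [241.8, 180.9, 313.6, 227.1] 1695
[[301, 177], [241, 212], [246, 226], [272, 221], [310, 199]]
0.35 [[247.1, 229.7], [239.3, 207.1], [314.0, 198.5], [303.0, 177.0]]
0.4 [[247.5, 230.4], [239.7, 207.9], [313.2, 197.4], [302.3, 175.8]]
0.45 [[247.9, 231.1], [240.2, 208.6], [312.4, 196.3], [301.5, 174.7]]
0.5 [[248.4, 231.8], [240.7, 209.3], [311.5, 195.2], [300.6, 173.6]]
```

Run:
```python
from h import *
th=np.radians(28);O2=O+[0,-.001,0]
zt=target(6,28).as_matrix()[:,2]
g=tp(.052,0,.0025,.5,O2);print(g,zt)
delta(g+zt*.034-zt*.06,6,28);delta(g+zt*.034,6,28)
```

```text
[ 0.632191   -0.00194282  0.06712408] [ 0.46689975  0.04907314 -0.88294759]
t 9.83 pos [ 0.5471 -0.0091  0.1011] shift cm [-7.32 -0.18  1.08] turn [ 1.000e-02 -2.815e+01 -1.000e-02] F [ 0.39  0.38 -0.63]
t 9.83 pos [ 0.5471 -0.0091  0.1011] shift cm [-10.15  -0.18   6.37] turn [ 1.000e-02 -2.815e+01 -1.000e-02] F [ 0.39  0.38 -0.63]
```

Request:
{"fn": "move_arm", "kwargs": {"steps": [{"x": 0, "y": 0, "z": -1.5, "ax": 0, "ay": -4, "az": 0}, {"x": -1, "y": 0, "z": -1.5, "ax": 0, "ay": -8, "az": 0}, {"x": -2.5, "y": -0.1, "z": -1, "ax": 0, "ay": -13, "az": 0}, {"x": -4, "y": -0.2, "z": -0.5, "ax": 0, "ay": -18, "az": 0}, {"x": -5.5, "y": -0.2, "z": 0, "ax": 0, "ay": -23, "az": 0}, {"x": -6.5, "y": -0.2, "z": 0.5, "ax": 0, "ay": -26, "az": 0}, {"x": -7.3, "y": -0.2, "z": 1, "ax": 0, "ay": -28, "az": 0}, {"x": -7.3, "y": -0.2, "z": 1, "ax": 0, "ay": -28, "az": 0}, {"x": -7.3, "y": -0.2, "z": 1, "ax": 0, "ay": -28, "az": 0}, {"x": -7.3, "y": -0.2, "z": 1, "ax": 0, "ay": -28, "az": 0}], "jaw": 7.0}}

```text
t: 10.67
position: [0.621, -0.0034, 0.0924]
tcp_rot: [0.241, -0.051, 0.969, 0.013]
wrist_force: [-0.5, 0.1, 0.7]
finger_gap: 0.817
gripper_force: 0.0
```

Run:
```python
from h import *
O2=O+[0,-.001,0]
zt=target(6,28).as_matrix()[:,2]
g=tp(.052,0,.0025,.5,O2)
delta(g+zt*.034,6,28);p,r,o=pose();R_=r.as_matrix();print(o["finger_gap"])
i=imaging.snapshot("side");f=i["frame"].copy();cv2.imwrite("pics/s9.png",f)
k=5;u=proj(i,g).astype(int);x0,y0=u[0]-80,u[1]-80
G=cv2.resize(f[y0:y0+120,x0:x0+160],None,fx=k,fy=k,interpolation=cv2.INTER_CUBIC)
def d(q,c):
    a=(proj(i,q)+.5-[x0,y0])*k;cv2.circle(G,tuple(a.astype(int)),3,c,-1)
d(p,(0,0,255));d(g,(0,255,0))
for y in(-.035,.035):
    d(p-R_[:,2]*.030+R_[:,1]*y,(255,255,0)); d(p+[0,0,.024]-R_[:,2]*.006+R_[:,1]*y,(255,0,255))
cv2.imwrite("pics/c9.png",G)
```

```text
t 10.67 pos [ 0.621  -0.0034  0.0924] shift cm [0.19 0.03 6.16] turn [-0.01 -0.07  0.02] F [-0.47  0.08  0.67]
0.8169307054866666
```

View pics/c9.png

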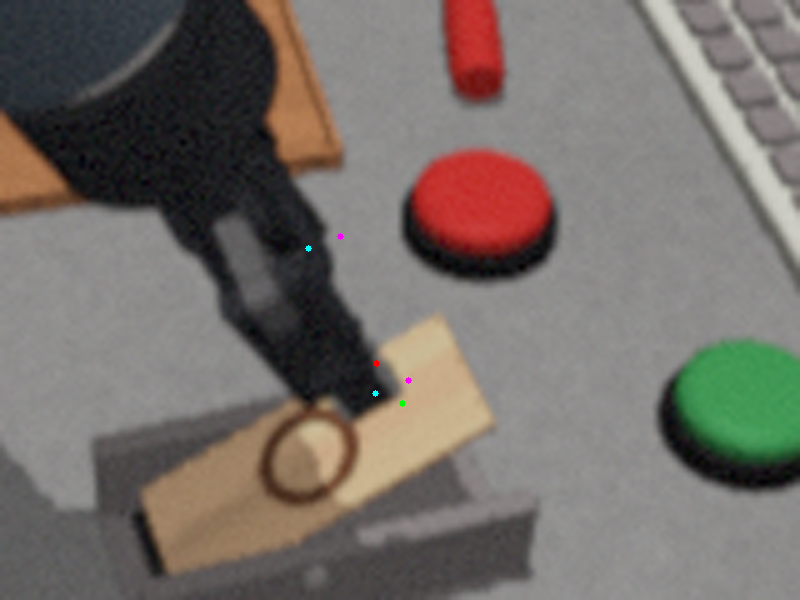

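The near fingertip shows at about (375,400), matching the cyan prediction (tip about 24 mm short along the tool axis). The grasp point (402,403) lies on the tile's centreline. Going down along the tool axis.

Request:
{"fn": "move_arm", "kwargs": {"steps": [{"x": 0.1, "y": 0, "z": 1, "ax": 0, "ay": 0, "az": 0}, {"x": 0.2, "y": 0, "z": 2, "ax": 0, "ay": 0, "az": 0}, {"x": 0.2, "y": 0, "z": 3, "ax": 0, "ay": 0, "az": 0}, {"x": 0.2, "y": 0, "z": 4, "ax": 0, "ay": 0, "az": 0}, {"x": 0.2, "y": 0, "z": 4.7, "ax": 0, "ay": 0, "az": 0}, {"x": 0.2, "y": 0, "z": 5.3, "ax": 0, "ay": 0, "az": 0}, {"x": 0.2, "y": 0, "z": 5.8, "ax": 0, "ay": 0, "az": 0}, {"x": 0.2, "y": 0, "z": 6.2, "ax": 0, "ay": 0, "az": 0}, {"x": 0.2, "y": 0, "z": 6.2, "ax": 0, "ay": 0, "az": 0}, {"x": 0.2, "y": 0, "z": 6.2, "ax": 0, "ay": 0, "az": 0}]}}

```text
t: 11.55
position: [0.6481, -0.0006, 0.0368]
tcp_rot: [0.241, -0.051, 0.969, 0.013]
wrist_force: [0.6, 0.3, 0.4]
finger_gap: 0.818
gripper_force: 0.0
```

Run:
```python
from h import *
O2=O+[0,-.001,0]
zt=target(6,28).as_matrix()[:,2]
g=tp(.052,0,.0025,.5,O2)
delta(g+zt*.034,6,28)
i=imaging.snapshot("side");f=i["frame"].copy();cv2.imwrite("pics/s10.png",f)
for r in imaging.trace(i,"ring_tile_center")[:1]: print(r["p"],r["extent"],r["pixels"].sum())
```

```text
t 11.55 pos [ 6.481e-01 -6.000e-04  3.680e-02] shift cm [-0.01  0.04 -0.03] turn [-0.   -0.01  0.02] F [0.63 0.26 0.37]
0.62 [242.2, 180.1, 313.2, 226.3] 1207
```

No contact on the way and the tile hasn't moved. Closing gently.

Request:
{"fn": "move_arm", "kwargs": {"steps": [{"x": 0, "y": 0, "z": 0, "ax": 0, "ay": 0, "az": 0}, {"x": 0, "y": 0, "z": 0, "ax": 0, "ay": 0, "az": 0}, {"x": 0, "y": 0, "z": 0, "ax": 0, "ay": 0, "az": 0}, {"x": 0, "y": 0, "z": 0, "ax": 0, "ay": 0, "az": 0}, {"x": 0, "y": 0, "z": 0, "ax": 0, "ay": 0, "az": 0}, {"x": 0, "y": 0, "z": 0, "ax": 0, "ay": 0, "az": 0}, {"x": 0, "y": 0, "z": 0, "ax": 0, "ay": 0, "az": 0}, {"x": 0, "y": 0, "z": 0, "ax": 0, "ay": 0, "az": 0}, {"x": 0, "y": 0, "z": 0, "ax": 0, "ay": 0, "az": 0}, {"x": 0, "y": 0, "z": 0, "ax": 0, "ay": 0, "az": 0}], "jaw": 4.5, "grip_force": 30}}

```text
t: 12.48
position: [0.6484, -0.0004, 0.0371]
tcp_rot: [0.242, -0.051, 0.969, 0.013]
wrist_force: [-1.2, 0.6, 3.6]
finger_gap: 0.618
gripper_force: 33.3
```

Request:
{"fn": "move_arm", "kwargs": {"steps": [{"x": 0, "y": 0, "z": -0.2, "ax": 0, "ay": 0, "az": 0}, {"x": 0, "y": 0, "z": -0.6, "ax": 0, "ay": 0, "az": 0}, {"x": 0, "y": 0, "z": -1.2, "ax": 0, "ay": 0, "az": 0}, {"x": 0, "y": 0, "z": -2, "ax": 0, "ay": 0, "az": 0}, {"x": 0, "y": 0, "z": -3, "ax": 0, "ay": 0, "az": 0}, {"x": 0, "y": 0, "z": -4, "ax": 0, "ay": 0, "az": 0}, {"x": 0, "y": 0, "z": -5, "ax": 0, "ay": 0, "az": 0}, {"x": 0, "y": 0, "z": -6, "ax": 0, "ay": 0, "az": 0}, {"x": 0, "y": 0, "z": -6.5, "ax": 0, "ay": 0, "az": 0}, {"x": 0, "y": 0, "z": -6.5, "ax": 0, "ay": 0, "az": 0}]}}

```text
t: 13.32
position: [0.6177, -0.0036, 0.0957]
tcp_rot: [0.242, -0.051, 0.969, 0.013]
wrist_force: [-0.5, -0.3, 0.3]
finger_gap: 0.618
gripper_force: 32.9
```

Run:
```python
from h import *
p,r,o=pose();print(p,o["wrist_force"],o["gripper_force"],o["finger_gap"],o["t"])
i=imaging.snapshot("side");f=i["frame"].copy();cv2.imwrite("pics/s11.png",f)
for q in imaging.trace(i,"ring_tile_center")[:1]:
    print(q["p"],q["extent"],q["pixels"].sum())
    c=max(cv2.findContours(q["pixels"].astype(np.uint8),0,1)[0],key=cv2.contourArea);print(cv2.approxPolyDP(c,2.5,True)[:,0].tolist())
# expected corners if held rigidly: tip 28mm back, 6 mm past mid
M=r.as_matrix();gp=p-M[:,2]*.034
for dx in(.037-.065+0,.037+.065): pass
for a in(-.028,.102):
    for y in(-.027,.027): print(a,y,proj(i,gp+M[:,0]*a+M[:,1]*y-M[:,2]*.0025).round(1))
t=imaging.snapshot("top")
for k in("tray",):
    for q in imaging.trace(t,k)[:1]:
        c=max(cv2.findContours(q["pixels"].astype(np.uint8),0,1)[0],key=cv2.contourArea)
        w=np.array([atz(t,x[0],.012)[:2] for x in c],np.float32);print(q["p"],q["extent"],cv2.minAreaRect(w*1000))
```

```text
[ 0.61765345 -0.00360314  0.09566949] [-0.45843573 -0.28164081  0.254791  ] 32.939432859420776 0.6184320713730249 13.3167
0.61 [223.6, 159.8, 297.0, 218.1] 1360
[[274, 192], [253, 176], [224, 197], [232, 217]]
-0.028 -0.027 [297.3 176. ]
-0.028 0.027 [286.3 153.8]
0.102 -0.027 [230.  215.5]
0.102 0.027 [222.5 192.2]
0.83 [121.8, 159.5, 181.1, 239.5] ((567.5006103515625, 261.4112548828125), (184.2095489501953, 139.26535034179688), 1.1475374698638916)
```

Tile is held as predicted: the lip-end corners show at (224,197) and (232,217). Next: move over the tray and level it.

Run:
```python
from h import *
delta([.604,.2597,.075],1,0)
```

```text
t 13.52 pos [ 0.6174 -0.0038  0.0935] shift cm [-0.4  26.35  2.3 ] turn [ 1.22 27.91  4.91] F [ 1.57 -0.31  0.33]
```

Request:
{"fn": "move_arm", "kwargs": {"steps": [{"x": 0, "y": 1, "z": -0.5, "ax": 0, "ay": 0, "az": 0}, {"x": 0, "y": 3.5, "z": -0.5, "ax": 0.1, "ay": 3, "az": 0.5}, {"x": 0, "y": 6.5, "z": 0, "ax": 0.3, "ay": 7, "az": 1.2}, {"x": -0.1, "y": 9.5, "z": 0.3, "ax": 0.5, "ay": 11, "az": 1.9}, {"x": -0.2, "y": 12.5, "z": 0.7, "ax": 0.7, "ay": 15, "az": 2.6}, {"x": -0.2, "y": 15.5, "z": 1, "ax": 0.8, "ay": 19, "az": 3.3}, {"x": -0.3, "y": 18.5, "z": 1.4, "ax": 1, "ay": 23, "az": 4}, {"x": -0.3, "y": 21.5, "z": 1.7, "ax": 1.1, "ay": 26, "az": 4.6}, {"x": -0.4, "y": 24.2, "z": 2, "ax": 1.2, "ay": 27.9, "az": 4.9}, {"x": -0.4, "y": 26.3, "z": 2.3, "ax": 1.2, "ay": 27.9, "az": 4.9}]}}

```text
t: 14.35
position: [0.6053, 0.2614, 0.0737]
tcp_rot: [-0.001, -0.009, 1.0, -0.0]
wrist_force: [0.9, -0.9, -0.3]
finger_gap: 0.619
gripper_force: 32.9
```

Run:
```python
from h import *
delta([.604,.2597,.0],1,0)
p,r,o=pose();print(o["gripper_force"],o["finger_gap"])
for n in("side","top"):
    i=imaging.snapshot(n);f=i["frame"].copy();cv2.imwrite(f"pics/{n}12.png",f)
    for q in imaging.trace(i,"ring_tile_center")[:1]: print(q["p"],q["extent"],q["pixels"].sum())
    M=r.as_matrix();gp=p-M[:,2]*.034
    if n=="side":
      print([proj(i,gp+M[:,0]*a+M[:,1]*y-M[:,2]*.0025).round(1).tolist() for a in(-.028,.102) for y in(-.027,.027)])
      for q in imaging.trace(i,"ring_tile_center")[:1]:
        c=max(cv2.findContours(q["pixels"].astype(np.uint8),0,1)[0],key=cv2.contourArea);print(cv2.approxPolyDP(c,2.5,True)[:,0].tolist())
    for q in imaging.trace(i,"tray")[:1]: print("tray",q["p"],q["extent"])
```

```text
t 14.35 pos [0.6053 0.2614 0.0737] shift cm [ 0.12 -0.16  7.37] turn [-0.04 -0.09  0.  ] F [ 0.87 -0.89 -0.31]
32.93096423149109 0.6187149769456881
0.8 [203.7, 84.4, 271.7, 105.5] 875
[[268.0, 95.3], [262.7, 80.7], [205.8, 102.9], [202.8, 87.8]]
[[249, 87], [240, 85], [204, 90], [205, 105], [248, 101]]
tray 0.61 [193.6, 109.6, 280.9, 156.9]
0.77 [129.7, 175.8, 157.0, 225.7] 1154
tray 0.71 [123.7, 159.5, 182.7, 239.0]
```

Request:
{"fn": "move_arm", "kwargs": {"steps": [{"x": 0, "y": -0.1, "z": 1, "ax": 0, "ay": 0, "az": 0}, {"x": 0.1, "y": -0.1, "z": 2.2, "ax": 0, "ay": 0, "az": 0}, {"x": 0.1, "y": -0.1, "z": 3.4, "ax": 0, "ay": 0, "az": 0}, {"x": 0.1, "y": -0.1, "z": 4.6, "ax": 0, "ay": 0, "az": 0}, {"x": 0.1, "y": -0.1, "z": 5.8, "ax": 0, "ay": 0, "az": 0}, {"x": 0.1, "y": -0.1, "z": 6.8, "ax": 0, "ay": 0, "az": 0}, {"x": 0.1, "y": -0.1, "z": 7.6, "ax": 0, "ay": 0, "az": 0}, {"x": 0.1, "y": -0.1, "z": 8.2, "ax": 0, "ay": 0, "az": 0}, {"x": 0.1, "y": -0.1, "z": 8.6, "ax": 0, "ay": 0, "az": 0}, {"x": 0.1, "y": -0.1, "z": 8.8, "ax": 0, "ay": 0, "az": 0}]}}

```text
t: 15.53
position: [0.6035, 0.2582, -0.0128]
tcp_rot: [0.001, -0.009, 1.0, 0.0]
wrist_force: [0.2, 1.1, -0.3]
finger_gap: 0.618
gripper_force: 32.9
```

Request:
{"fn": "move_arm", "kwargs": {"steps": [{"x": 0, "y": 0, "z": 0.1, "ax": 0, "ay": 0, "az": 0}, {"x": 0, "y": 0, "z": 0.2, "ax": 0, "ay": 0, "az": 0}, {"x": 0, "y": 0, "z": 0.3, "ax": 0, "ay": 0, "az": 0}, {"x": 0, "y": 0, "z": 0.4, "ax": 0, "ay": 0, "az": 0}, {"x": 0, "y": 0, "z": 0.4, "ax": 0, "ay": 0, "az": 0}, {"x": 0, "y": 0, "z": 0.5, "ax": 0, "ay": 0, "az": 0}, {"x": 0, "y": 0, "z": 0.5, "ax": 0, "ay": 0, "az": 0}, {"x": 0, "y": 0, "z": 0.5, "ax": 0, "ay": 0, "az": 0}, {"x": 0, "y": 0, "z": 0.5, "ax": 0, "ay": 0, "az": 0}, {"x": 0, "y": 0, "z": 0.5, "ax": 0, "ay": 0, "az": 0}]}}

```text
t: 16.37
position: [0.6037, 0.2584, -0.0172]
tcp_rot: [0.001, -0.009, 1.0, 0.0]
wrist_force: [-0.3, -0.1, 0.3]
finger_gap: 0.615
gripper_force: 32.9
```

Request:
{"fn": "move_arm", "kwargs": {"steps": [{"x": 0, "y": 0, "z": 0.1, "ax": 0, "ay": 0, "az": 0}, {"x": 0, "y": 0, "z": 0.2, "ax": 0, "ay": 0, "az": 0}, {"x": 0, "y": 0, "z": 0.3, "ax": 0, "ay": 0, "az": 0}, {"x": 0, "y": 0, "z": 0.4, "ax": 0, "ay": 0, "az": 0}, {"x": 0, "y": 0, "z": 0.4, "ax": 0, "ay": 0, "az": 0}, {"x": 0, "y": 0, "z": 0.4, "ax": 0, "ay": 0, "az": 0}, {"x": 0, "y": 0, "z": 0.4, "ax": 0, "ay": 0, "az": 0}, {"x": 0, "y": 0, "z": 0.4, "ax": 0, "ay": 0, "az": 0}, {"x": 0, "y": 0, "z": 0.4, "ax": 0, "ay": 0, "az": 0}, {"x": 0, "y": 0, "z": 0.4, "ax": 0, "ay": 0, "az": 0}]}}

```text
t: 17.2
position: [0.6037, 0.2584, -0.0212]
tcp_rot: [0.001, -0.009, 1.0, 0.0]
wrist_force: [0.5, -0.5, -0.2]
finger_gap: 0.619
gripper_force: 32.9
```

Request:
{"fn": "move_arm", "kwargs": {"steps": [{"x": 0, "y": 0, "z": 0.1, "ax": 0, "ay": 0, "az": 0}, {"x": 0, "y": 0, "z": 0.1, "ax": 0, "ay": 0, "az": 0}, {"x": 0, "y": 0, "z": 0.2, "ax": 0, "ay": 0, "az": 0}, {"x": 0, "y": 0, "z": 0.2, "ax": 0, "ay": 0, "az": 0}, {"x": 0, "y": 0, "z": 0.2, "ax": 0, "ay": 0, "az": 0}, {"x": 0, "y": 0, "z": 0.2, "ax": 0, "ay": 0, "az": 0}, {"x": 0, "y": 0, "z": 0.2, "ax": 0, "ay": 0, "az": 0}, {"x": 0, "y": 0, "z": 0.2, "ax": 0, "ay": 0, "az": 0}, {"x": 0, "y": 0, "z": 0.2, "ax": 0, "ay": 0, "az": 0}, {"x": 0, "y": 0, "z": 0.2, "ax": 0, "ay": 0, "az": 0}]}}

```text
t: 18.03
position: [0.6037, 0.2584, -0.0231]
tcp_rot: [0.001, -0.009, 1.0, 0.0]
wrist_force: [-0.0, 0.3, 1.8]
finger_gap: 0.625
gripper_force: 33.8
```

Touching the floor (Fz 1.8 N). Releasing.

Request:
{"fn": "move_arm", "kwargs": {"steps": [{"x": 0, "y": 0, "z": 0, "ax": 0, "ay": 0, "az": 0}, {"x": 0, "y": 0, "z": 0, "ax": 0, "ay": 0, "az": 0}, {"x": 0, "y": 0, "z": 0, "ax": 0, "ay": 0, "az": 0}, {"x": 0, "y": 0, "z": 0, "ax": 0, "ay": 0, "az": 0}, {"x": 0, "y": 0, "z": 0, "ax": 0, "ay": 0, "az": 0}, {"x": 0, "y": 0, "z": 0, "ax": 0, "ay": 0, "az": 0}, {"x": 0, "y": 0, "z": -0.1, "ax": 0, "ay": 0, "az": 0}, {"x": 0, "y": 0, "z": -0.2, "ax": 0, "ay": 0, "az": 0}, {"x": 0, "y": 0, "z": -0.3, "ax": 0, "ay": 0, "az": 0}, {"x": 0, "y": 0, "z": -0.5, "ax": 0, "ay": 0, "az": 0}], "jaw": 7.0}}

```text
t: 18.87
position: [0.6035, 0.2583, -0.0182]
tcp_rot: [0.001, -0.009, 1.0, 0.0]
wrist_force: [0.0, 0.4, -0.2]
finger_gap: 0.823
gripper_force: 0.0
```

Request:
{"fn": "move_arm", "kwargs": {"steps": [{"x": 0, "y": 0, "z": -0.5, "ax": 0, "ay": 0, "az": 0}, {"x": 0, "y": 0, "z": -1, "ax": 0, "ay": 0, "az": 0}, {"x": 0, "y": 0, "z": -2, "ax": 0, "ay": 0, "az": 0}, {"x": 0, "y": 0, "z": -3.5, "ax": 0, "ay": 0, "az": 0}, {"x": 0, "y": 0, "z": -5.5, "ax": 0, "ay": 0, "az": 0}, {"x": 0, "y": 0, "z": -8, "ax": 0, "ay": 0, "az": 0}, {"x": 0, "y": 0, "z": -11, "ax": 0, "ay": 0, "az": 0}, {"x": 0, "y": 0, "z": -14, "ax": 0, "ay": 0, "az": 0}, {"x": 0, "y": 0, "z": -16, "ax": 0, "ay": 0, "az": 0}, {"x": 0, "y": 0, "z": -16, "ax": 0, "ay": 0, "az": 0}]}}

```text
t: 19.7
position: [0.6062, 0.2593, 0.1491]
tcp_rot: [0.006, -0.009, 1.0, 0.003]
wrist_force: [0.8, -0.1, 0.8]
finger_gap: 0.821
gripper_force: 0.0
```

Run:
```python
from h import *
p,r,o=pose();print(p,o["wrist_force"],o["t"],o["finger_gap"])
i=imaging.snapshot("side");f=i["frame"]
for k,z in(("ring_tile_center",.009),("tray",.012)):
    for q in imaging.trace(i,k)[:1]:
        c=max(cv2.findContours(q["pixels"].astype(np.uint8),0,1)[0],key=cv2.contourArea)
        w=np.array([atz(i,x[0],z)[:2] for x in c],np.float32);print(k,q["p"],q["extent"],cv2.minAreaRect(w*1000))
cv2.imwrite("pics/c13.png",cv2.resize(f[60:240,170:410],(800,600),interpolation=cv2.INTER_CUBIC))
```

```text
[0.60623036 0.25926438 0.14910495] [ 0.83580993 -0.14428755  0.83479085] 19.7 0.8209537932399995
ring_tile_center 0.74 [208.0, 121.6, 268.1, 143.1] ((564.7664794921875, 251.546142578125), (131.68580627441406, 63.648460388183594), 0.23053036630153656)
tray 0.93 [194.6, 106.8, 280.3, 158.0] ((565.0964965820312, 250.37643432617188), (182.92010498046875, 150.53643798828125), 0.6755058765411377)
```

View pics/c13.png

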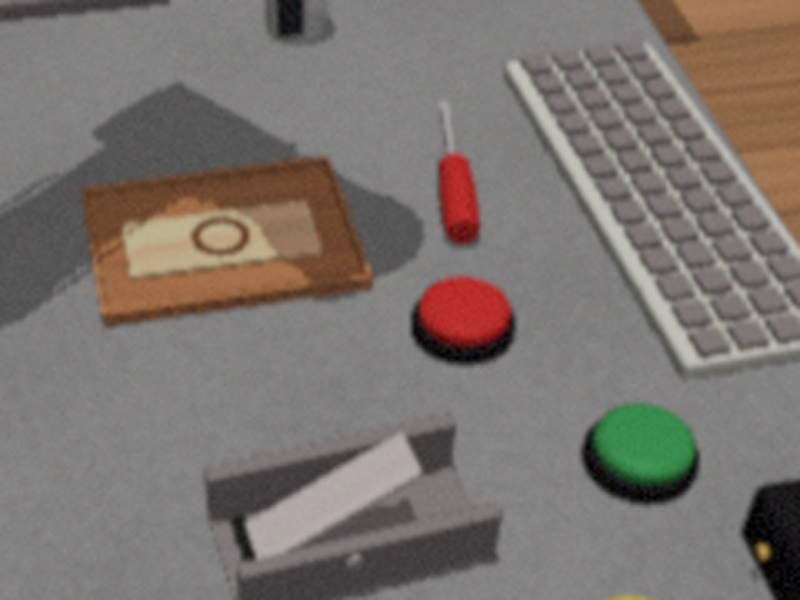

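The tile lies flat and ring up in the middle of the tray: ring at (220,236), tile corners about (125,222) to (320,250), well inside the walls. The rest is empty with its bed up, and the arm is clear. Handing in.

```bash
python3 -c "
from plant import robot
print(robot.sign_off())"
```

```text
the job is handed in; nothing more can be done
None
```

The ring tile was tipped up, taken off its rest and set down flat, ring up, in the middle of the tray; the arm never went near the cross tile, and the job was handed in at about 20 s without a verdict shown.

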